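# Free the seized gate knob and roll the calibration ball into its nest

### The job

The knob that works the gate bolt on the ball test fixture has seized: break it loose with a short firm twist, then turn it on anticlockwise until you feel it come up against its end stop, without straining the stop. Then gently roll the brass ball forward along its rails, without lifting it off them, until it drops to rest on the three points of the nest; leave the bolt drawn back and everything else on the bench undisturbed.

Things in the scene. Friction and masses are not known exactly. Their poses are not given: they have to be found in the camera images.
- fixture: Ball test fixture bolted to the bench, dark steel plate 18 mm thick. Origin on the bench top (z 0) under the nest centre; +x along the rails, the way the ball must roll, +y left, +z up. In this frame (mm) the plate spans x -125 to 50, y -155 to 45; an aluminium housing 70 x 70, top at z 58, carries the knob at x -38, y -105; a guide block 24 x 18, top z 60, stands at x -38, y -50
- nest_seat (a point): ball centre when it sits on the nest's three points: fixture x 0, y 0, z 65.6 mm; axes as the fixture's. The points are the round forward ends of the two rails (x -10, y +-17.3) and a round-headed stud (x 20, y 0), all of 4 mm radius, centres at z 36
- park_seat (a point): parking place of the ball's centre, fixture x -75, y 0, z 66.5 mm; axes as the fixture's. Two level steel rails, 4 mm radius, axes at y +-17.3, z 36, run from x -112 to -10 with a 14 mm gap at x -82 to -68: a shallow dip that holds the ball
- ball_center (a point): centre of the polished, slippery brass ball, 63.5 mm diameter, 0.44 to 0.69 kg, starting in the parking dip; axes turn with it. On the rails its centre is at z 67.3 mm. 1 to 2 N pushes it out of the dip, then it rolls freely; once its centre passes fixture x -10 it drops forward into the nest by itself. Pushed fast it runs over the stud and off
- knob (a joint): turn of the black bar knob, rad: 0 at the start (gate shut), grows anticlockwise from above. Free play of 0.05 to 0.3, then seized: 0.4 to 0.65 N m (grip firmly) forces it through the next 0.3 or so, then it stays loose (0.04 N m) up to its hidden end stop, which is set somewhere between 2.4 and 2.8. Fingers may slip or lag; needs two or more grasps
- stop (a joint): give of the knob's end stop, rad: 0 while untouched. It is a spring-backed dog hidden in the housing, met by the knob at an angle that differs each time and can only be felt; it yields 0.25 rad per N m of twist on the knob. 0.04 or more (0.16 N m) means that the knob is up against it, above 0.25 (1 N m) it is strained
- knob_grip (a point): on the knob's upright axis at grip height: fixture x -38, y -105, z 84 mm. The grip is an upright bar 64 mm long, 14 mm thick, from z 66 to 97, on a hub of 20 mm radius (z 58 to 66). Site x along the bar, y across it, z up; turns with the knob. At knob angle 0 the bar lies along the fixture's x
- gate_tip (a point): free end of the gate bolt, a steel rod of 5 mm radius, axis along the fixture's y at x -38, z 48 mm. The knob draws it 12 mm per rad to -y: from y -3 (across the ball's way) to y -32 or beyond (clear of the ball) with the knob at its end stop. The ball cannot pass while the knob is below about 2.1 rad
- feeler: bystander: steel feeler gauge block 50 x 22 x 14 mm lying on the fixture plate; origin under its centre
- template: bystander: flat boxwood bias template 190 x 48 x 6 mm on the bench to the left of the rails; origin under its centre
- wood_a: bystander: dark lignum vitae wood, ball of 124 mm diameter in a wooden ring; origin at its underside
- wood_b: bystander: the second wood, the same
- jar: bystander: jar of 60 mm diameter, 60 mm high; origin under its centre
- calliper: bystander: flat steel calliper, 170 mm long; origin under its centre
- brush: bystander: hand brush lying beyond the fixture; origin under it
Things that resemble listed ones, but are neither listed nor needed, are in the scene too. There is more than one size of the part that bears ball_center; the job needs the middle-sized.

How it is judged (in metres and radians):
On the way, in this order (a step that is already met when the one before it is completed fails the run):
1. the knob is broken loose, past 0.7 rad, the ball still parked (value of joint knob above 0.7 rad and x of ball_center in the frame of fixture below -0.06 m), for 0.1 s.
2. the knob is turned up against its end stop, the ball still parked (value of joint stop above 0.04 rad and x of ball_center in the frame of fixture below -0.06 m), for 0.1 s.
At the end, for the whole second after the job is handed in: the ball's centre is within 2.5 mm of nest_seat and at rest (below 10 mm/s), sitting on the three points, and the knob is still past 2.3 rad, so that the gate bolt is drawn back (distance between ball_center and nest_seat below 0.0025 m and linear speed of ball below 0.01 m/s and value of joint knob above 2.3 rad); the robot touches nothing.
It fails at once if the ball is lifted off its rails (centre more than 10 mm above its height on the rails) (z of ball_center in the frame of fixture above 0.077 m).
It fails at once if the fingers press the ball with more than 25 N (contact force between the fingers and ball above 25 N).
It fails at once if a bystander is shifted by more than 20 mm (distance of any of feeler, template, wood_a, wood_b, jar, calliper, brush from where it was at the start of the episode above 0.02 m).
It fails at once if the knob's end stop is strained (pushed in by more than 0.25 rad, 1 N m) (value of joint stop above 0.25 rad).
It also fails if it takes over 72 s, if anything falls off the work surface, if the arm or the gripper's body presses on something with over 40 N, if the wrist force passes 120 N, or if a joint passes its speed limit or range.

### The arm

A 7-joint arm with a two-finger parallel gripper is mounted at the origin on the work surface. World frame = base frame: x ahead of the robot, y to its left, z up, the work surface at z = 0. Lengths are in mm, angles in rad, forces in N, time in s.
With the tool pointing down it reaches from about 425 to 875 mm from the base axis. Payload 4.7 kg.
Tool frame: the origin (TCP) lies midway between the tips of the shut fingers; the grasp point (between the pads) lies 19 mm behind it (grasp_offset is the distance from the TCP to the grasp point, in mm); z points along the fingers, y is the line along which they close (so a half turn about z gives the same grasp; the last joint's range is limited). The gripper opens to 87 mm and grips with 3 to 60 N. Pads are 19 mm wide; open, the fingers measure 117 mm over their backs; the gripper's body (75 mm by 190 mm) begins 51 mm behind the grasp point.
Start: joints at [-1.208, 0.321, -0.07, 1.45, 0.023, 1.371, -0.057], TCP at [222.179, 610.87, 222.587] pointing down, gripper open.
Joint ranges: [-2.86, 2.86], [-0.3, 2.09], [-1.38, 1.24], [0.06, 2.45], [-1.56, 4.7], [0.09, 2.05], [-2.69, 2.69]. Speed limits (rad/s): [2.57, 2.57, 3.14, 3.14, 3.14, 3.14, 3.14].

### API

Orientations are given as a unit quaternion [w, x, y, z].
In Python, from workcell import * gives the robot as it stands.
- The arm moves only by the shell command python3 -m handwheel 'ROWS'. ROWS is JSON, one flat list of numbers, 7 for each row, row after row: the opening, from 0 (shut) to 1 (fully open), then the shift along the tool's x, y, z in cm, then the turn, a rotation vector about the tool's x, y, z in degrees. In form: [hand, x, y, z, ax, ay, az, hand, x, y, z, ax, ay, az, ...]. A call has 1 to 20 rows; each row is the pose to reach, as a shift and turn from the pose commanded when the call began, along the tool's axes at that moment; what a row does not reach only later rows make up. A row lasts 1/10 s, in which the tool goes at most 50 mm and 8.59 degrees, less where a joint would pass 70% of its speed; a pose out of reach is approached as far as the arm can. A call with a gripper value outside its range is refused whole. The fingers move at their own pace and stop on an object; the grip force is fixed at half the most. Time passes only in rows, so rows that repeat a pose let the fingers close. It gives the time, the measured TCP pose, the force, the opening and the grip force at its end, in the units of the state.
- observe(): the state, without advancing time (a new reading comes with each control period).
- grab_frame(name): name is "side" or "top" or "wrist"; returns a dict with "img" (420x560x3 uint8, red, green, blue), "range_z" (420x560 float32, mm along the optical axis (not along the pixel's ray), 0 where there is no reading), "fx", "fy", "cx", "cy" (pixels), "pose" (4x4, takes a point from camera to world coordinates); the wrist camera has in their place "T_tool_cam" (4x4, takes a point from camera to tool coordinates, whose origin is the TCP and whose axes are the flange's). Camera axes: x right, y up, looking along -z (the intrinsics and any distortion apply to the point x, -y, -z); pixel columns grow to the right and rows downward; lengths in mm; the calibration is good to about 2 mm. A picture is of the moment at which its call begins: read the wrist's pose just before it.
- finish_job(): hands the job in; it is judged then, once.
The state is a dict: "time": time; "q": joint angles; "qvel": joint speeds; "tau": joint torques, N m; "eef_pos": TCP position; "tool_rot": TCP orientation; "contact_force": force on the tool from outside, world axes, zero at the start; "wrist_torque": the same for the moment, N m; "width": finger opening in mm; "grasp_force": force on a finger pad.
Only numpy, scipy, OpenCV 4.12 (cv2) and the standard library are available. Lean on these libraries where they do the work, as an engineer would, in place of code of your own. Each camera call takes 0.05 s, during which the arm holds its last target. There are 200 camera calls.

## Working session

There is one attempt and no reset: what is moved stays moved. The work goes in short steps, Python scripts to look and compute and a shell command to move; the robot and the scene stay as the last step left them, time stands still between calls to the robot, and variables do not carry over. Pictures are saved under pics/ and viewed, at most 10 in all, crops included, and the job is handed in when it is done.

```bash
ls; mkdir -p pics; cat > h.py <<'E'
from workcell import *
import numpy as np, cv2, json
from scipy.spatial.transform import Rotation as R
def save(f,n): cv2.imwrite('pics/'+n, f['img'][:,:,::-1])
def cloud(f,T=None):
    T=np.array(f['pose']) if T is None else T
    z=f['range_z']; v,u=np.mgrid[0:z.shape[0],0:z.shape[1]]
    P=np.stack([(u-f['cx'])/f['fx']*z, -(v-f['cy'])/f['fy']*z, -z],-1)
    W=P@T[:3,:3].T+T[:3,3]; W[z==0]=np.nan
    return W
E
python3 - <<'E'
from h import *
s=observe(); print({k:np.round(v,3) for k,v in s.items()})
for n in('top','side'):
    f=grab_frame(n); save(f,n+'.png'); np.savez('pics/'+n+'.npz',W=cloud(f),img=f['img'],pose=f['pose'],k=[f['fx'],f['fy'],f['cx'],f['cy']])
    print(n,f.keys(),np.round(f['pose'],3),f['fx'],f['cx'],f['cy'])
E
```

```text
pics
{'time': np.float64(0.0), 'q': array([-1.208,  0.322, -0.07 ,  1.452,  0.023,  1.371, -0.057]), 'qvel': array([ 0.001, -0.002,  0.001,  0.   ,  0.001,  0.   ,  0.   ]), 'tau': array([ 0.0000e+00, -4.9128e+01, -4.0400e-01, -3.1253e+01, -6.4000e-02,
        4.4000e-02,  0.0000e+00]), 'eef_pos': array([222.021, 610.329, 221.444]), 'tool_rot': array([-0.   ,  0.173,  0.985, -0.001]), 'contact_force': array([-0.662,  0.202, -0.512]), 'wrist_torque': array([-0.002,  0.027,  0.052]), 'grasp_force': np.float64(0.0), 'width': np.float64(86.387)}
top dict_keys(['img', 'range_z', 'fx', 'fy', 'cx', 'cy', 'pose']) [[-1.000000e-03  9.890000e-01 -1.460000e-01  4.115000e+02]
 [-1.000000e+00 -0.000000e+00  7.000000e-03  2.349400e+01]
 [ 6.000000e-03  1.460000e-01  9.890000e-01  1.245133e+03]
 [ 0.000000e+00  0.000000e+00  0.000000e+00  1.000000e+00]] 525.0036670417493 274.98109887289814 215.4694761314696
side dict_keys(['img', 'range_z', 'fx', 'fy', 'cx', 'cy', 'pose']) [[ 9.81000e-01  8.10000e-02 -1.78000e-01  4.36412e+02]
 [-1.95000e-01  4.86000e-01 -8.52000e-01 -7.66891e+02]
 [ 1.80000e-02  8.70000e-01  4.92000e-01  5.47318e+02]
 [ 0.00000e+00  0.00000e+00  0.00000e+00  1.00000e+00]] 403.4447124969118 276.19985025916606 203.9708351060033
```

View pics/top.png

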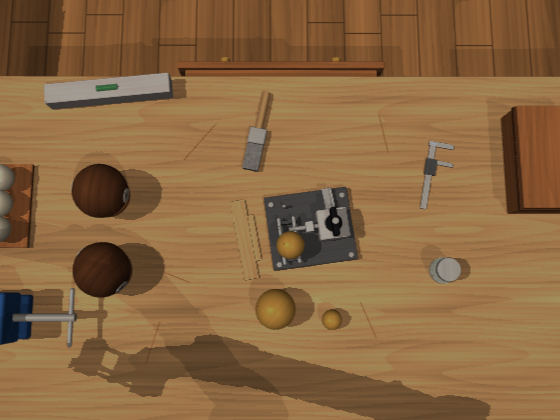

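View pics/side.png

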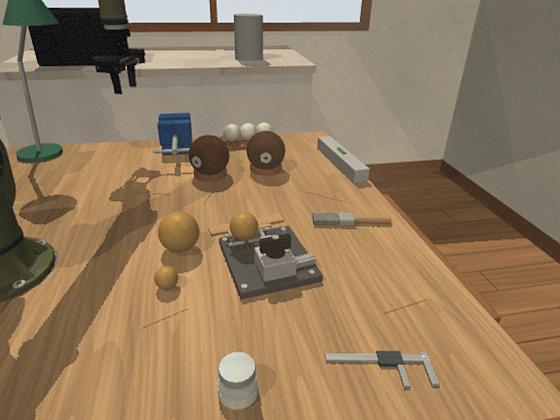

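The top view shows the ball candidates: the large ball at (275,309), the ball on the fixture rails at (290,245), and the small ball at (332,319). I choose the middle one, on the rails. The knob bar is at (335,222). Another knob-like thing is the blue vice handle at (45,317). The side view agrees: fixture ball at (244,226), knob at (275,245).

```bash
cat > fit.py <<'E'
from h import *
from scipy.optimize import least_squares
for n in('top','side'):
    d=np.load(f'pics/{n}.npz'); W=d['W'].reshape(-1,3); img=d['img'].reshape(-1,3).astype(int)
    ok=np.isfinite(W[:,0]); W=W[ok]; C=img[ok]
    reg=(abs(W[:,0]-400)<160)&(abs(W[:,1]+60)<160); 
    bench=W[reg&(W[:,2]<6)]; print(n,'bench z',np.median(bench[:,2]))
    pl=reg&(W[:,2]>12)&(W[:,2]<23)&(C.max(1)<110)&((C.max(1)-C.min(1))<30)
    r=cv2.minAreaRect(W[pl][:,:2].astype(np.float32)); print(' plate',pl.sum(),np.round(r[0],1),np.round(r[1],1),r[2],np.median(W[pl][:,2]))
    print(' corners',np.round(cv2.boxPoints(r),0).tolist())
    gold=(C[:,0]-C[:,2]>60)&reg&(W[:,2]>60)
    c0=np.median(W[gold],0); g=gold&(np.linalg.norm(W-c0,axis=1)<45)
    s=least_squares(lambda p:np.linalg.norm(W[g]-p[:3],axis=1)-p[3],[*c0-[0,0,20],31],loss='soft_l1'); print(' ball',g.sum(),np.round(s.x,1))
    kb=reg&(W[:,2]>88)&(W[:,2]<104)&(C.max(1)<90)&(np.linalg.norm(W[:,:2]-s.x[:2],axis=1)>45)
    r=cv2.minAreaRect(W[kb][:,:2].astype(np.float32)); print(' knob',kb.sum(),np.round(r[0],1),np.round(r[1],1),r[2],np.percentile(W[kb][:,2],[10,50,90]))
E
python3 fit.py; python3 - <<'E'
import cv2
im=cv2.imread('pics/top.png'); a=cv2.resize(im[175:285,240:380],None,fx=4,fy=4,interpolation=cv2.INTER_CUBIC)
im=cv2.imread('pics/side.png'); b=cv2.resize(im[195:305,205:335],None,fx=4,fy=4,interpolation=cv2.INTER_CUBIC)
cv2.imwrite('pics/crop.png',cv2.resize(cv2.hconcat([a,b]),None,fx=.73,fy=.73))
E
```

```text
top bench z -0.9126135196636369
 plate 1799 [524.7 -72.7] [ 95.1 198.3] 7.811579704284668 16.904679198616577
 corners [[464.0, 19.0], [491.0, -177.0], [585.0, -165.0], [558.0, 32.0]]
 ball 823 [376.7  16.6  44.8  44.6]
 knob 64 [ 549.3 -118.5] [21.9 14. ] 6.196832656860352 [92.02919504 95.55708426 97.79382502]
side bench z 1.415214435497603
 plate 1528 [525.2 -77.8] [ 93.2 196.5] 7.548260688781738 19.418308550913764
 corners [[466.0, 13.0], [492.0, -181.0], [584.0, -169.0], [558.0, 26.0]]
 ball 564 [378.   15.8  46.6  45.1]
 knob 74 [ 550.2 -124. ] [19.1 13.5] 15.874838829040527 [89.90233959 95.95490196 98.83976204]
```

View pics/crop.png

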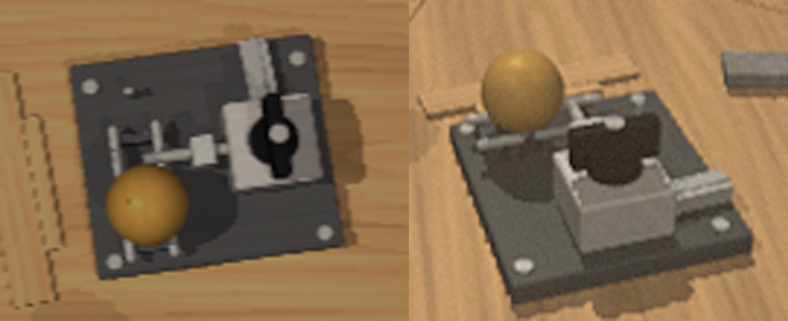

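The crop confirms the mid-size ball on the rails at the rear, and the black bar knob on its housing. The bar lies along the fixture's x. The feeler block is in front of the housing, low down. I'll recentre the fit region.

```bash
sed -i 's/abs(W\[:,0\]-400)<160/abs(W[:,0]-500)<125/; s/abs(W\[:,1\]+60)<160/abs(W[:,1]+78)<125/; s/&(W\[:,2\]>60)/\&(W[:,2]>62)/' fit.py
sed -i "s/loss='soft_l1'/loss='soft_l1',f_scale=1/" fit.py
cat >> fit.py <<'E'
    pb=W[kb][:,:2]; cv=np.cov(pb.T); w,v=np.linalg.eigh(cv); print(' bar axis deg',np.degrees(np.arctan2(v[1,1],v[0,1])), pb.mean(0))
E
python3 fit.py
```

```text
top bench z -1.030331848692299
 plate 3011 [557.8 -68.2] [162.  198.4] 7.811579704284668 17.008222524714938
 corners [[464.0, 19.0], [491.0, -177.0], [652.0, -155.0], [625.0, 41.0]]
 ball 403 [518.8 -16.5  66.6  30.1]
 knob 154 [ 569.6 -115.7] [62.8 14.6] 7.102468490600586 [92.28554754 95.73416991 98.07457916]
 bar axis deg -172.3424523914529 [ 568.97353855 -115.32401551]
side bench z 1.5164179992500522
 plate 1958 [556.3 -73.4] [155.7 196.5] 7.798807144165039 19.39581094729766
 corners [[466.0, 13.0], [493.0, -181.0], [647.0, -160.0], [620.0, 35.0]]
 ball 488 [520.7 -18.2  67.9  31.3]
 knob 207 [ 571.6 -119.5] [62.9 15.1] 12.274117469787598 [89.85768095 95.93359801 98.88019496]
 bar axis deg -171.02660353743582 [ 571.12238249 -122.04913677]
```

```bash
cat >> h.py <<'E'
def rel(pos,yaw_y,tool=None):
    """shift cm and rotvec deg to a vertical tool whose y axis points to yaw_y deg"""
    s=observe(); q=np.array(s['tool_rot']); Rc=R.from_quat(q[[1,2,3,0]]) if tool is None else tool
    a=np.radians(yaw_y); y=np.array([np.cos(a),np.sin(a),0]); z=np.array([0,0,-1.]); x=np.cross(y,z)
    Rt=R.from_matrix(np.stack([x,y,z],1))
    return np.round(Rc.inv().apply(np.array(pos)-s['eef_pos'])/10,2), np.round((Rc.inv()*Rt).as_rotvec(degrees=True),2)
def st():
    s=observe(); q=np.array(s['tool_rot']); M=R.from_quat(q[[1,2,3,0]]).as_matrix()
    print('t %.2f'%s['time'],'tcp',np.round(s['eef_pos'],1),'yaw_y %.2f'%np.degrees(np.arctan2(M[1,1],M[0,1])),'tilt',np.round(M[:2,2],3),'F',np.round(s['contact_force'],1),'M',np.round(s['wrist_torque'],2),'w %.1f g %.1f'%(s['width'],s['grasp_force']),'q',np.round(s['q'],2))
E
python3 -c "
from h import *
st(); print(rel([570,-116,210],-82.3))"
```

```text
t 0.10 tcp [222.  610.4 221.6] yaw_y 70.02 tilt [-0.001 -0.002] F [-0.4 -0.7 -0. ] M [-0.02 -0.04  0.01] w 86.9 g 0.0 q [-1.21  0.32 -0.07  1.45  0.02  1.37 -0.06]
(array([-57.53, -56.37,   1.26]), array([-3.0000e-02,  1.3000e-01,  1.5232e+02]))
```

```bash
python3 -m handwheel '[0.6,-30,-29,-1,0,0,80, 0.6,-57.5,-56.4,0,0,0,152, 0.6,-57.5,-56.4,0,0,0,152, 0.6,-57.5,-56.4,0,0,0,152, 0.6,-57.5,-56.4,0,0,0,152, 0.6,-57.5,-56.4,0,0,0,152, 0.6,-57.5,-56.4,0,0,0,152, 0.6,-57.5,-56.4,0,0,0,152, 0.6,-57.5,-56.4,0,0,0,152, 0.6,-57.5,-56.4,0,0,0,152, 0.6,-57.5,-56.4,0,0,0,152, 0.6,-57.5,-56.4,0,0,0,152, 0.6,-57.5,-56.4,0,0,0,152, 0.6,-57.5,-56.4,0,0,0,152, 0.6,-57.5,-56.4,0,0,0,152, 0.6,-57.5,-56.4,0,0,0,152, 0.6,-57.5,-56.4,0,0,0,152, 0.6,-57.5,-56.4,0,0,0,152, 0.6,-57.5,-56.4,0,0,0,152, 0.6,-57.5,-56.4,0,0,0,152]'; python3 -c "
from h import *
st(); print(rel([570,-116,210],-82.3))"
```

```text
time: 2.1
eef_pos: [569.6, -115.2, 222.2]
tool_rot: [-0.0, 0.997, 0.071, -0.0]
contact_force: [-0.8, -0.2, -0.6]
width: 52.2
grasp_force: 0.0
t 2.10 tcp [ 569.6 -115.2  222.2] yaw_y -81.80 tilt [-0.001  0.   ] F [-0.8 -0.2 -0.6] M [-0.13  0.19  0.04] w 52.2 g 0.0 q [-0.46  0.2   0.71  1.65 -0.14  1.34 -1.16]
(array([0.03, 0.09, 1.22]), array([-0.02,  0.03,  0.5 ]))
```

```bash
python3 - <<'E'
from h import *
s=observe(); q=np.array(s['tool_rot']); T=np.eye(4); T[:3,:3]=R.from_quat(q[[1,2,3,0]]).as_matrix(); T[:3,3]=s['eef_pos']
f=grab_frame('wrist'); save(f,'wrist.png'); T=T@np.array(f['T_tool_cam'])
W=cloud(f,T).reshape(-1,3); C=f['img'].reshape(-1,3).astype(int)
ok=np.isfinite(W[:,0])&(f['range_z'].ravel()>0); W=W[ok];C=C[ok]
print(len(W), np.round(T[:3,3]))
kb=(W[:,2]>90)&(W[:,2]<102)&(C.max(1)<100)&(np.hypot(W[:,0]-570,W[:,1]+116)<45)
r=cv2.minAreaRect(W[kb][:,:2].astype(np.float32)); print(kb.sum(),r,np.median(W[kb][:,2]))
w,v=np.linalg.eigh(np.cov(W[kb][:,:2].T)); print(np.degrees(np.arctan2(v[1,1],v[0,1])),W[kb].mean(0))
E
```

```text
234280 [ 642. -104.  385.]
714 ((569.1981811523438, -116.05845642089844), (64.46470642089844, 13.005020141601562), 8.114253044128418) 97.16753525916027
-171.73520524176115 [ 571.30159022 -115.6522139    96.99040465]
```

View pics/wrist.png

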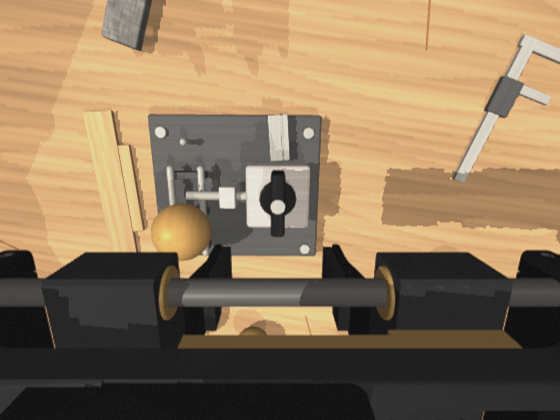

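The wrist view shows the bar at (278,203), centred between the fingers (about 282 across) and parallel to the pads. It measures centre (569.5, −116), top z 97, yaw about 8°, which agrees with the other views. I'll descend and grip.

```bash
python3 -m handwheel '[0.5,0,0.08,5,0,0,0, 0.5,0,0.08,9,0,0,0, 0.5,0,0.08,12,0,0,0, 0.5,0,0.08,14,0,0,0, 0.5,0,0.08,15.1,0,0,0, 0.5,0,0.08,15.1,0,0,0, 0,0,0.08,15.1,0,0,0, 0,0,0.08,15.1,0,0,0, 0,0,0.08,15.1,0,0,0, 0,0,0.08,15.1,0,0,0, 0,0,0.08,15.1,0,0,0, 0,0,0.08,15.1,0,0,0, 0,0,0.08,15.1,0,0,0]'; python3 -c "
from h import *
st()"
```

```text
time: 3.45
eef_pos: [570.3, -116.1, 72.1]
tool_rot: [-0.0, 0.998, 0.07, 0.0]
contact_force: [-1.7, 2.3, 4.8]
width: 13.8
grasp_force: 30.0
t 3.45 tcp [ 570.3 -116.1   72.1] yaw_y -81.97 tilt [0.001 0.001] F [-1.7  2.3  4.8] M [ 0.26  0.47 -0.01] w 13.8 g 30.0 q [-0.41  0.35  0.68  1.82 -0.25  1.06 -1.07]
```

```bash
for i in 1; do python3 -m handwheel '[0,0,0,0,0,0,-7, 0,0,0,0,0,0,-14, 0,0,0,0,0,0,-21, 0,0,0,0,0,0,-28, 0,0,0,0,0,0,-28]'; done; python3 -c "
from h import *
st()"
```

```text
time: 3.95
eef_pos: [570.3, -116.2, 72.1]
tool_rot: [-0.0, 0.951, 0.309, 0.001]
contact_force: [-0.8, 2.8, 5.5]
width: 14.0
grasp_force: 30.0
t 3.95 tcp [ 570.3 -116.2   72.1] yaw_y -53.94 tilt [0.001 0.001] F [-0.8  2.8  5.5] M [ 0.21  0.4  -0.26] w 14.0 g 30.0 q [-0.34  0.33  0.59  1.82 -0.21  1.06 -0.62]
```

```bash
python3 -m handwheel '[0,0,0,0,0,0,-6, 0,0,0,0,0,0,-12]'; python3 -c "
from h import *
st()";  python3 -m handwheel '[0,0,0,0,0,0,-7, 0,0,0,0,0,0,-14, 0,0,0,0,0,0,-21]'; python3 -c "
from h import *
st()"
```

```text
time: 4.15
eef_pos: [570.4, -116.2, 72.1]
tool_rot: [0.0, 0.913, 0.408, 0.0]
contact_force: [-1.6, 1.4, 5.5]
width: 13.6
grasp_force: 30.0
t 4.15 tcp [ 570.4 -116.2   72.1] yaw_y -41.89 tilt [0.001 0.   ] F [-1.6  1.4  5.5] M [0.3  0.37 0.03] w 13.6 g 30.0 q [-0.31  0.33  0.55  1.81 -0.2   1.05 -0.42]
time: 4.45
eef_pos: [570.5, -116.3, 72.2]
tool_rot: [0.0, 0.824, 0.567, 0.001]
contact_force: [-0.6, 1.0, 4.8]
width: 13.9
grasp_force: 30.0
t 4.45 tcp [ 570.5 -116.3   72.2] yaw_y -20.88 tilt [0.001 0.   ] F [-0.6  1.   4.8] M [ 0.27  0.25 -0.07] w 13.9 g 30.0 q [-0.26  0.32  0.49  1.81 -0.17  1.05 -0.07]
```

```bash
python3 -m handwheel '[0,0,0,0,0,0,-7, 0,0,0,0,0,0,-14, 0,0,0,0,0,0,-21, 0,0,0,0,0,0,-28, 0,0,0,0,0,0,-35, 0,0,0,0,0,0,-42, 0,0,0,0,0,0,-49, 0,0,0,0,0,0,-56, 0,0,0,0,0,0,-63, 0,0,0,0,0,0,-69, 0,0,0,0,0,0,-69]'; python3 -c "
from h import *
st()"
```

```text
time: 5.55
eef_pos: [570.8, -116.2, 72.1]
tool_rot: [0.001, 0.359, 0.933, 0.001]
contact_force: [1.0, 1.4, 4.5]
width: 13.9
grasp_force: 30.0
t 5.55 tcp [ 570.8 -116.2   72.1] yaw_y 47.91 tilt [0.002 0.   ] F [1.  1.4 4.5] M [ 0.41 -0.07  0.03] w 13.9 g 30.0 q [-0.11  0.3   0.31  1.81 -0.11  1.05  1.08]
```

```bash
S='from h import *
st()'; python3 -m handwheel '[0,0,0,0,0,0,-3, 0,0,0,0,0,0,-6, 0,0,0,0,0,0,-6]' >/dev/null; python3 -c "$S"; python3 -m handwheel '[0,0,0,0,0,0,-2, 0,0,0,0,0,0,-4, 0,0,0,0,0,0,-4]'>/dev/null; python3 -c "$S";  python3 -m handwheel '[0,0,0,0,0,0,-2, 0,0,0,0,0,0,-3, 0,0,0,0,0,0,-3]'>/dev/null; python3 -c "$S"
```

```text
t 5.85 tcp [ 570.8 -116.2   72.1] yaw_y 53.82 tilt [0.002 0.   ] F [1.6 2.7 5.3] M [ 0.49 -0.2   0.05] w 13.9 g 30.0 q [-0.1   0.3   0.29  1.81 -0.1   1.05  1.17]
t 6.15 tcp [ 570.9 -116.2   72.1] yaw_y 57.81 tilt [0.002 0.   ] F [1.9 2.3 5.6] M [ 0.45 -0.2   0.04] w 13.8 g 30.0 q [-0.09  0.3   0.28  1.81 -0.1   1.05  1.24]
t 6.45 tcp [ 570.8 -116.1   72.1] yaw_y 60.78 tilt [0.002 0.   ] F [0.7 1.4 5.6] M [ 0.49 -0.16  0.  ] w 13.9 g 30.0 q [-0.08  0.3   0.28  1.81 -0.09  1.05  1.29]
```

```bash
S='from h import *
st()'; python3 -m handwheel '[0,0,0,0,0,0,-2, 0,0,0,0,0,0,-4, 0,0,0,0,0,0,-4]' | grep -v rot >/dev/null; python3 -c "$S"; python3 -m handwheel '[0,0,0,0,0,0,-2, 0,0,0,0,0,0,-3, 0,0,0,0,0,0,-3]'>/dev/null; python3 -c "$S"
```

```text
t 6.75 tcp [ 570.9 -116.1   72.1] yaw_y 64.77 tilt [0.002 0.001] F [1.  1.8 5.7] M [ 0.63 -0.2  -0.16] w 13.5 g 30.0 q [-0.07  0.3   0.27  1.81 -0.09  1.05  1.36]
t 7.05 tcp [ 570.9 -116.1   72.1] yaw_y 67.73 tilt [0.002 0.001] F [1.3 1.7 4.4] M [ 0.65 -0.26 -0.22] w 13.4 g 30.0 q [-0.07  0.3   0.26  1.81 -0.09  1.05  1.41]
```

```bash
S='from h import *
st()'; python3 -m handwheel '[0,0,0,0,0,0,-2, 0,0,0,0,0,0,-3, 0,0,0,0,0,0,-3]'  >/dev/null; python3 -c "$S"; python3 -m handwheel '[0,0,0,0,0,0,-1.5, 0,0,0,0,0,0,-3, 0,0,0,0,0,0,-3]'>/dev/null; python3 -c "$S"
```

```text
t 7.35 tcp [ 570.9 -116.1   72.1] yaw_y 70.70 tilt [0.002 0.001] F [0.5 2.  5.1] M [ 0.72 -0.24 -0.41] w 13.8 g 30.0 q [-0.06  0.3   0.25  1.81 -0.09  1.05  1.46]
t 7.65 tcp [ 570.9 -116.1   72.1] yaw_y 73.69 tilt [0.002 0.001] F [1.5 2.1 5. ] M [ 0.77 -0.27 -0.44] w 13.9 g 30.0 q [-0.05  0.3   0.24  1.8  -0.08  1.05  1.51]
```

The stop is clearly felt at about 0.44 N m and was held. Before releasing I'll ease the load off, so the knob isn't flung back, then open and rise.

```bash
S='from h import *
st()'; python3 -m handwheel '[0,0,0,0,0,0,0, 0,0,0,0,0,0,2, 0,0,0,0,0,0,4, 0,0,0,0,0,0,6, 0,0,0,0,0,0,6]' >/dev/null; python3 -c "$S"; python3 -m handwheel '[0.15,0,0,0,0,0,0, 0.3,0,0,0,0,0,0, 0.5,0,0,0,0,0,0, 0.5,0,0,0,0,0,0, 0.5,0,0,-3,0,0,0, 0.5,0,0,-7,0,0,0, 0.5,0,0,-11,0,0,0, 0.5,0,0,-15,0,0,0, 0.5,0,0,-15,0,0,0]'>/dev/null; python3 -c "$S"
python3 - <<'E'
from h import *
s=observe(); q=np.array(s['tool_rot']); T=np.eye(4); T[:3,:3]=R.from_quat(q[[1,2,3,0]]).as_matrix(); T[:3,3]=s['eef_pos']
f=grab_frame('wrist'); T=T@np.array(f['T_tool_cam']); g=grab_frame('top'); 
cv2.imwrite('pics/after.png',cv2.hconcat([f['img'][:,:,::-1],cv2.resize(g['img'][150:290,220:380,::-1],(480,420))])[:, :][::1]); 
im=cv2.imread('pics/after.png'); cv2.imwrite('pics/after.png',cv2.resize(im,(800,323)))
for n,W,C in(('wrist',cloud(f,T),f['img']),('top',cloud(g),g['img'])):
    W=W.reshape(-1,3);C=C.reshape(-1,3).astype(int);ok=np.isfinite(W[:,0]);W=W[ok];C=C[ok]
    kb=(W[:,2]>90)&(W[:,2]<102)&(C.max(1)<100)&(np.hypot(W[:,0]-570,W[:,1]+116)<45)
    r=cv2.minAreaRect(W[kb][:,:2].astype(np.float32)); w,v=np.linalg.eigh(np.cov(W[kb][:,:2].T)); print(n,kb.sum(),r,np.degrees(np.arctan2(v[1,1],v[0,1])))
E
```

```text
t 8.15 tcp [ 570.9 -116.1   72.1] yaw_y 67.67 tilt [0.002 0.001] F [1.9 2.  5.5] M [ 0.63 -0.22 -0.3 ] w 13.9 g 30.0 q [-0.07  0.3   0.26  1.81 -0.09  1.05  1.41]
t 9.05 tcp [ 572.7 -117.7  227.5] yaw_y 67.93 tilt [ 0.01  -0.002] F [ 0.3 -0.8  0.2] M [-0.05 -0.05 -0.01] w 43.7 g 0.0 q [-0.08  0.17  0.27  1.63 -0.05  1.34  1.38]
wrist 700 ((570.0806274414062, -115.77130126953125), (13.973320960998535, 64.47515106201172), 59.730567932128906) 149.8153641262734
top 83 ((564.7051391601562, -112.418701171875), (13.886453628540039, 50.954429626464844), 59.89226150512695) 154.12576122087427
```

View pics/after.png

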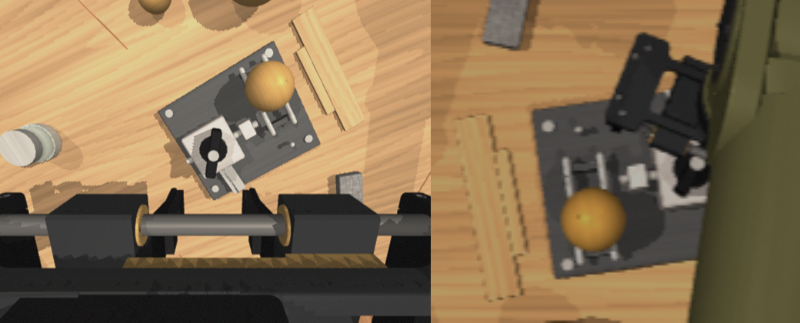

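The bar measures 149.8° against 8° at the start, so the knob is at about 2.47 rad and the bolt is drawn back. The ball is still parked. Next the shut fingers go behind it.

```bash
python3 - <<'E'
from h import *
st(); O=np.array([593.5,-7,0]); a=np.radians(7.8)
print(rel(O+[-135*np.cos(a),-135*np.sin(a),200],97.8))
E
```

```text
t 9.15 tcp [ 570. -117.  222.] yaw_y 67.95 tilt [ 0.001 -0.   ] F [-0.5  0.5 -0.3] M [-0.01  0.06 -0.06] w 43.4 g 0.0 q [-0.08  0.17  0.27  1.64 -0.05  1.33  1.38]
(array([13.66,  4.36,  2.18]), array([-1.000e-02,  6.000e-02, -2.985e+01]))
```

```bash
python3 -m handwheel '[0,4,1.3,0,0,0,-8, 0,8,2.6,0,0,0,-16, 0,12,3.8,0,0,0,-24, 0,13.7,4.4,0,0,0,-29.9, 0,13.7,4.4,4,0,0,-29.9, 0,13.7,4.4,8,0,0,-29.9, 0,13.7,4.4,11,0,0,-29.9, 0,13.7,4.4,11,0,0,-29.9, 0,13.7,4.4,11,0,0,-29.9]' >/dev/null; python3 - <<'E'
from h import *
st(); O=np.array([593.5,-7,0]); a=np.radians(7.8)
for z in (90,58): print(rel(O+[-135*np.cos(a),-135*np.sin(a),z],97.8))
g=grab_frame('side'); cv2.imwrite('pics/s2.png',cv2.resize(g['img'][130:310,130:370,::-1],(800,600)))
W=cloud(g).reshape(-1,3);C=g['img'].reshape(-1,3).astype(int);ok=np.isfinite(W[:,0]);W=W[ok];C=C[ok]
b=(np.linalg.norm(W-[519.7,-17.3,67],axis=1)<38)&(C[:,0]-C[:,2]>60)&(W[:,2]>62)
from scipy.optimize import least_squares
print(b.sum(),least_squares(lambda p:np.linalg.norm(W[b]-p,axis=1)-31.75,[519,-17,67],loss='soft_l1').x)
E
```

```text
t 10.05 tcp [458.3 -24.6 110.7] yaw_y 97.89 tilt [-0.003 -0.   ] F [ 0.9 -0.7  1.2] M [ 0.06 -0.03  0.05] w 0.3 g 0.0 q [-0.17  0.    0.17  2.05 -0.    1.09  1.71]
(array([-0.14, -0.09,  2.07]), array([ 0.  , -0.17,  0.09]))
(array([-0.15, -0.09,  5.27]), array([ 0.  , -0.17,  0.09]))
528 [520.74280369 -17.85094461  67.38623191]
```

View pics/s2.png

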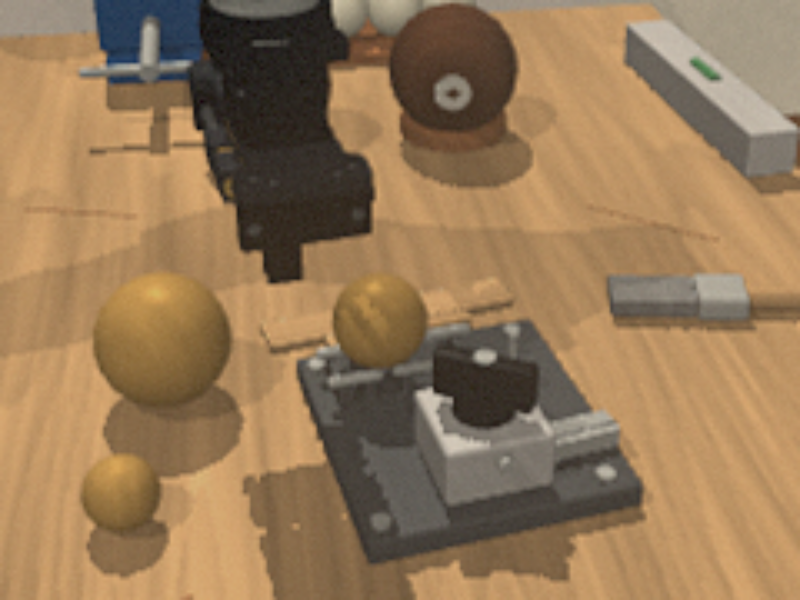

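The side crop shows the fingertips at (283,270) behind the parked ball at (380,320), with the large ball clear at (163,340). I'll go down and approach.

```bash
S='from h import *
st()'; python3 -m handwheel '[0,-0.1,-0.1,2.5,0,0,0, 0,-0.1,-0.1,4.5,0,0,0, 0,-0.1,-0.1,5.3,0,0,0, 0,-0.1,-0.1,5.3,0,0,0, 0,-0.1,-0.1,5.3,0,0,0]' >/dev/null; python3 -c "$S"; python3 -m handwheel '[0,-0.4,0,0,0,0,0, 0,-0.7,0,0,0,0,0, 0,-1,0,0,0,0,0, 0,-1.2,0,0,0,0,0, 0,-1.4,0,0,0,0,0, 0,-1.4,0,0,0,0,0]' >/dev/null; python3 -c "$S"
```

```text
t 10.60 tcp [461.6 -25.3  59.9] yaw_y 97.91 tilt [0.002 0.   ] F [-0.  -0.1  0.1] M [0.04 0.01 0.  ] w 0.6 g 0.0 q [-0.17  0.07  0.17  2.09 -0.01  0.97  1.72]
t 11.20 tcp [474.6 -23.3  58.6] yaw_y 97.92 tilt [ 0. -0.] F [0.6 0.3 0.8] M [0.04 0.02 0.01] w 0.5 g 0.0 q [-0.17  0.1   0.17  2.07 -0.02  0.98  1.72]
```

```bash
cat > b.py <<'E'
from h import *
from scipy.optimize import least_squares
st()
O=np.array([593.5,-7,0]); Rz=R.from_euler('z',7.8,degrees=True)
print('tcp_f',np.round(Rz.inv().apply(observe()['eef_pos']-O),1))
for n in('side','top'):
    g=grab_frame(n)
    W=cloud(g).reshape(-1,3);C=g['img'].reshape(-1,3).astype(int);ok=np.isfinite(W[:,0]);W=W[ok];C=C[ok]
    F=Rz.inv().apply(W-O); b=(C[:,0]-C[:,2]>60)&(F[:,2]>55)&(F[:,2]<105)&(abs(F[:,1])<36)&(F[:,0]>-112)&(F[:,0]<60)
    if b.sum()>40:
        m=np.median(F[b],0); print(n,b.sum(),'ball_f',np.round(least_squares(lambda p:np.linalg.norm(F[b]-p,axis=1)-31.75,[m[0],0,66],loss='soft_l1').x,1))
E
python3 -m handwheel '[0,-0.2,0,0,0,0,0, 0,-0.4,0,0,0,0,0, 0,-0.6,0,0,0,0,0, 0,-0.8,0,0,0,0,0, 0,-1,0,0,0,0,0, 0,-1.2,0,0,0,0,0]' >/dev/null; python3 b.py
```

```text
t 11.80 tcp [487.1 -21.5  58.7] yaw_y 97.92 tilt [0.002 0.   ] F [ 0.2 -0.5 -1.1] M [0.04 0.07 0.05] w 0.5 g 0.1 q [-0.17  0.13  0.17  2.04 -0.03  0.98  1.72]
tcp_f [-107.4    0.    58.7]
side 275 ball_f [-63.9  -0.7  68.5]
```

```bash
python3 -m handwheel '[0,-0.2,0,0,0,0,0, 0,-0.4,0,0,0,0,0, 0,-0.6,0,0,0,0,0, 0,-0.8,0,0,0,0,0, 0,-1,0,0,0,0,0, 0,-1.2,0,0,0,0,0, 0,-1.4,0,0,0,0,0, 0,-1.6,0,0,0,0,0]' >/dev/null; python3 b.py
```

```text
t 12.70 tcp [502.3 -19.4  58.6] yaw_y 97.91 tilt [0. 0.] F [-1.  -0.2  0.8] M [ 0.04  0.11 -0.01] w 0.5 g 0.2 q [-0.17  0.16  0.17  2.   -0.03  0.98  1.72]
tcp_f [-92.1   0.1  58.6]
side 253 ball_f [-48.7  -0.7  68.6]
```

```bash
python3 -m handwheel '[0,-0.2,0,0,0,0,0, 0,-0.4,0,0,0,0,0, 0,-0.6,0,0,0,0,0, 0,-0.8,0,0,0,0,0, 0,-1,0,0,0,0,0, 0,-1.2,0,0,0,0,0, 0,-1.4,0,0,0,0,0, 0,-1.6,0,0,0,0,0, 0,-1.8,0,0,0,0,0, 0,-2,0,0,0,0,0, 0,-2.2,0,0,0,0,0, 0,-2.4,0,0,0,0,0, 0,-2.6,0,0,0,0,0, 0,-2.8,0,0,0,0,0, 0,-3,0,0,0,0,0]' >/dev/null; python3 b.py
```

```text
t 14.30 tcp [532.  -15.3  58.6] yaw_y 97.91 tilt [0. 0.] F [-0.6  0.6 -0.5] M [ 0.01  0.15 -0.02] w 0.5 g 0.2 q [-0.17  0.22  0.17  1.93 -0.04  0.99  1.72]
tcp_f [-62.1   0.1  58.6]
side 232 ball_f [-18.5  -0.8  68.7]
```

```bash
python3 -m handwheel '[0,-0.15,0,0,0,0,0, 0,-0.3,0,0,0,0,0, 0,-0.45,0,0,0,0,0, 0,-0.6,0,0,0,0,0, 0,-0.75,0,0,0,0,0, 0,-0.9,0,0,0,0,0, 0,-1.05,0,0,0,0,0, 0,-1.15,0,0,0,0,0, 0,-1.15,0,0,0,0,0, 0,-1.15,0,0,0,0,0]' >/dev/null; python3 b.py
```

```text
t 15.40 tcp [543.2 -13.8  58.6] yaw_y 97.91 tilt [0. 0.] F [ 0.3  0.9 -0. ] M [ 0.04 -0.01  0.02] w 0.6 g 0.0 q [-0.17  0.24  0.17  1.91 -0.05  1.    1.72]
tcp_f [-50.7   0.1  58.6]
side 271 ball_f [ 1.5 -0.7 66.5]
```

The ball dropped away from the fingers: it is at x≈0, and z is 2 mm lower. I'll back off, rise and verify.

```bash
python3 -m handwheel '[0,1,0,0,0,0,0, 0,3,0,0,0,0,0, 0,6,0,0,0,0,0, 0,8,0,0,0,0,0, 0,8,0,-4,0,0,0, 0,8,0,-8,0,0,0, 0,8,0,-12,0,0,0, 0,9,0,-14,0,0,0, 0,9,0,-14,0,0,0, 0,9,0,-14,0,0,0]' >/dev/null; python3 b.py; python3 -c "
from h import *
g=grab_frame('top');k=grab_frame('side')
cv2.imwrite('pics/end.png',cv2.hconcat([cv2.resize(g['img'][170:290,220:380,::-1],(400,300)),cv2.resize(k['img'][190:310,190:350,::-1],(400,300))]))"
```

```text
t 16.50 tcp [453.5 -26.2 198.4] yaw_y 97.91 tilt [0.001 0.   ] F [ 0.8 -0.   0.3] M [ 0.04  0.06 -0.01] w 0.4 g 0.0 q [-0.18 -0.09  0.17  1.95  0.01  1.28  1.69]
tcp_f [-141.3   -0.   198.4]
side 472 ball_f [ 1.4 -0.6 66.6]
top 508 ball_f [ 0.5  0.2 64. ]
```

View pics/end.png

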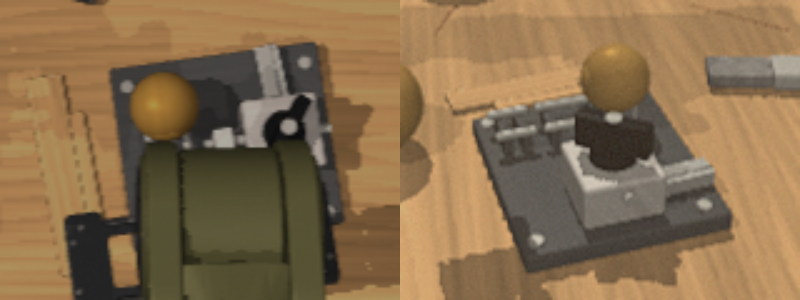

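The ball sits in the nest at (164,106) in the top crop and at rest. The knob is still turned, the bolt is back and the bystanders are unmoved. Handing in.

```bash
python3 -c "
from workcell import *
print(finish_job())"
```

```text
the job is handed in; nothing more can be done
None
```

I handed the job in at about 16.5 s (no verdict came back): the knob was broken loose, turned to a felt end stop (about 0.44 N m) and left at about 2.47 rad with the bolt drawn back; the ball measured within about 1.5 mm of the nest centre and at rest, with nothing else seen to move.

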